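Try the valuables box, free its bolt if caught, hold the lid up

TASK

The grey valuables box must be opened: take the little carton off its lid and set it down flat in the middle of the scale's raised pan, then, before shifting the sliding bolt, tug the lid up by its bar handle to learn whether it is caught. The bolt has lost its markings, so if the lid is caught slide the bolt all the way to its other end; if it comes freely, just carry on. Raise the lid to about 40 degrees and finish while still holding it there, not letting go, with everything else on the table left where it stands.

Things in the scene. Friction and masses are not known exactly. Their poses are not given: they have to be found in the camera images.
- parcel_center (a point): small brown cardboard carton with a paper strip round it, 64 (its x) x 46 (its y) x 40 mm high, 180 g give or take, loose, lying on the lid of the valuables box; this point is its centre, half-way up; its z axis points up
- pan (a point): centre of the upper face of the scale's pan: a flat round aluminium plate, 110 mm across, no rim, 130 mm above the table, on top of the green counter scale (180 x 170 mm base, fixed to the table; the sloping white dial faces the robot). Axes are the scale's: x away from the dial, z up. The pan does not give
- lid_handle (a point): middle of the straight round bar handle of the box lid: 12 mm thick, 120 mm long along this frame's y axis, 45 mm out in front of the lid's front edge (39 mm of clear gap behind the bar), 104 mm above the table when shut, with nothing below or before it. Frame: x towards the hinge, y along the bar, z square to the lid. The bar may turn between the fingers as the lid swings
- lid_hinge (a point): point on the hinge axis of the lid (the axis is this frame's y), at the far top edge of the grey steel valuables box, 100 mm above the table, half-way along it. The box is 200 mm (x) x 240 mm (y) x 100 mm high, fixed to the table, its front with the handle facing the robot, the lid 8 mm thick. The handle bar runs on a circle of radius 245 mm about this axis
- lid (a joint): lid angle in rad, 0 shut, growing as the front edge goes up and over towards the far side, stop at 1.3. 2 to 3.5 N at the handle lifts it when it is free; it falls shut when let go. When the bolt has it caught it rises only about 0.03 rad (7 mm at the handle) and then stops dead
- bolt_knob (a point): centre of the knob of the sliding bolt, standing on the lid near its front edge, in the middle: upright steel cylinder 18 mm across and 26 mm tall on a flat shoe 30 mm (y) x 24 mm (x); this point is 20 mm above the lid's upper face, 12 mm below the knob's top; 80 mm behind the handle bar
- bolt (a joint): travel of the bolt along the box's +y (the robot's left when the box stands square), 0 at its right end, 0.04 m at its left end; starts within 4 mm of the right end. It takes about 2 N to slide and stays where it is left. Inside the box, out of sight, one end of the travel (either one, unmarked) locks the lid and the other frees it: the lid is free only with the bolt within about 10 mm of the free end, caught everywhere else. Slide it only while the lid is shut
- pen_pot_c (a point): bystander: terracotta pen pot with two pens, 72 mm across, 75 mm tall (pens to 125 mm); point on its axis 38 mm up
- bell_c (a point): bystander: brass bicycle bell, 58 mm across, 43 mm tall; point on its axis 20 mm up
- torch_c (a point): bystander: yellow plastic torch lying along its y axis, 155 mm long, 60 mm thick; point on its axis, 30 mm up
- lunch_tin_c (a point): bystander: aluminium lunch tin 104 (x) x 144 (y) x 54 mm; point at its centre, 27 mm up
- tape_roll_c (a point): bystander: clear roll of parcel tape lying flat, 90 mm across, 48 mm tall; point at its centre
- date_stamp_c (a point): bystander: wooden-handled rubber stamp standing upright, 50 x 30 mm foot, 73 mm tall; point on its axis 36 mm up
Things that resemble listed ones, but are neither listed nor needed, are in the scene too. Of the things shaped like the part that bears parcel_center, the cardboard one is meant.

How it is judged:
On the way, in this order (a step that is already met when the one before it is completed fails the run):
1. the carton lies flat on the scale's pan, let go, with the lid still shut and the bolt not shifted (horizontal distance between parcel_center and pan below 0.03 m and z of parcel_center in the frame of pan between 0.012 and 0.028 m and angle between parcel_center's own z axis and vertical below 0.12 rad and contact force between the fingers and parcel below 0.05 N and value of joint lid below 0.012 rad and value of joint bolt below 0.007 m and linear speed of parcel below 0.03 m/s), for 0.2 s.
2. the lid is tugged up (by more than about 1 degree) with the bolt still where it was (value of joint lid above 0.017 rad and value of joint bolt below 0.007 m and contact force between the fingers and lid above 0.5 N), for 0.1 s.
At the end, for the whole second after the job is handed in: The lid stands between 0.5 and 0.95 rad (29 to 54 degrees), still, held by the fingers touching it (more than 0.5 N); the carton lies flat on the pan, its centre within 30 mm of the pan's centre, not touched by the fingers (horizontal distance between parcel_center and pan below 0.03 m and z of parcel_center in the frame of pan between 0.012 and 0.028 m and angle between parcel_center's own z axis and vertical below 0.12 rad and contact force between the fingers and parcel below 0.05 N and value of joint lid between 0.5 and 0.95 rad and velocity of joint lid between -0.1 and 0.1 rad/s and contact force between the fingers and lid above 0.5 N); the arm keeps its last pose, push and grip.
It fails at once if a bystander is moved by more than 25 mm (distance of any of pen_pot_c, bell_c, torch_c, lunch_tin_c, tape_roll_c, date_stamp_c from where it was at the start of the episode above 0.025 m).
It fails at once if the carton is dropped (falls free from more than about 30 mm) instead of being set down (contact force between the fingers and parcel below 0.02 N and linear speed of parcel above 0.8 m/s).
It also fails if it takes over 72 s, if anything falls off the work surface, if the arm or the gripper's body presses on something with over 40 N, if the wrist force passes 120 N, or if a joint passes its speed limit or range.

ROBOT

A 6-joint arm with a two-finger parallel gripper is mounted at the origin on the work surface. World frame = base frame: x ahead of the robot, y to its left, z up, the work surface at z = 0. Lengths are in m, angles in rad, forces in N, time in s.
With the tool pointing down it reaches from about 0.325 to 0.875 m from the base axis. Payload 4.4 kg.
Tool frame: the origin (TCP) lies between the finger pads; the fingertips stand env.tip_reach ahead of it and the grasp point (between the pads) is the TCP (env.tip_reach is the distance from the TCP to the fingertips, in m); z points along the fingers, y is the direction in which the jaws open and shut (so a half turn about z gives the same grasp; the last joint's range is limited). The gripper opens to 85 mm and grips with 20 to 120 N. Pads are 22 mm wide; open, the fingers measure 114 mm over their backs; the gripper's body (76 mm by 85 mm) begins 54 mm behind the grasp point. The pads swing forward as they close: fully open they stand 13 mm farther back than shut.
Start: joints at [1.04, 0.207, 1.542, -0, 1.393, -0.15], TCP at [0.213, 0.534, 0.222] pointing down, gripper open.
Joint ranges: [-2.73, 2.73], [-0.86, 2.22], [0.23, 2.46], [-1.11, 4.25], [0.08, 2.63], [-2.82, 2.82]. Speed limits (rad/s): [2.79, 2.79, 3.14, 3.14, 3.14, 3.14].

INTERFACE

Orientations are given as a 3x3 rotation matrix whose columns are the frame's x, y, z axes.
In Python, from workcell import env, optics, workorder gives the robot as it stands. The module is installed in compiled form; this text tells all that it offers.
- The arm moves only by the shell command python3 -m pendant 'ROWS' [FORCE]. ROWS is JSON, a list of rows, each an object with "hand": the opening, from 0 (shut) to 1 (fully open); "delta_pos": the shift along the world's x, y, z in mm, a list of three; "twist": the turn, a rotation vector about the world's x, y, z in degrees, a list of three. In form: [{"hand": hand, "delta_pos": [dx, dy, dz], "twist": [ax, ay, az]}, ...]. A call has 1 to 12 rows; each row is the pose to reach, as a shift and turn from the pose measured when the call began; what a row does not reach only later rows make up. A row lasts 1/12 s, in which the tool goes at most 41.7 mm and 7.16 degrees, less where a joint would pass 70% of its speed; a pose out of reach is approached as far as the arm can. A call with a gripper value outside its range is refused whole. The fingers move at their own pace and stop on an object; FORCE is the grip in N (left out, the last holds). Time passes only in rows, so rows that repeat a pose let the fingers close. It gives the time, the measured TCP pose, the force and the opening at its end, in the units of the state.
- env.get_state(): the state, without advancing time (a new reading comes with each control period).
- optics.read_camera(name): name is "side" or "top"; returns a dict with "img" (384x512x3 uint8, blue, green, red), "fov_y" (degrees; the focal length in pixels is half the picture's height over the tangent of half this angle, whatever the lens; pixels are square), "cx", "cy" (the principal point, pixels), "cam_to_world" (4x4, takes a point from camera to world coordinates). Camera axes: x right, y up, looking along -z (the intrinsics and any distortion apply to the point x, -y, -z); pixel columns grow to the right and rows downward; lengths in m; the calibration is good to about 2 mm. A picture is of the moment at which its call begins. There is no depth.
- workorder.sign_off(): hands the job in, once; it reports no verdict.
The state is a dict: "time_s": time; "joint_pos": joint angles; "qvel": joint speeds; "tau": joint torques, N m; "tcp_pos": TCP position; "tool_rot": TCP orientation; "contact_force": force on the tool from outside, world axes, zero at the start; "torque": the same for the moment, N m; "gripper_width": opening from 0.0 (shut) to 1.0 (fully open).
Only numpy, scipy, OpenCV 4.12 (cv2) and the standard library are available. Lean on these libraries where they do the work, as an engineer would, in place of code of your own. Each camera call takes 0.05 s, during which the arm holds its last target.

## Working session

There is one attempt and no reset: what is moved stays moved. The work goes in short steps, Python scripts to look and compute and a shell command to move; the robot and the scene stay as the last step left them, time stands still between calls to the robot, and variables do not carry over. Pictures are saved under pics/ and viewed, and the job is handed in when it is done.

```bash
mkdir -p pics; ls
python3 - <<'E'
from workcell import env, optics
import cv2, numpy as np
s=env.get_state(); print(s, env.tip_reach)
for n in ("side","top"):
    d=optics.read_camera(n); cv2.imwrite(f"pics/{n}0.png",d["img"]); print(n,{k:v for k,v in d.items() if k!="img"})
E
```

```text
pics
{'time_s': 0.0, 'joint_pos': array([ 1.04051487e+00,  2.07459710e-01,  1.54296853e+00,  1.25789579e-05,
        1.39349291e+00, -1.50547471e-01]), 'qvel': array([-0.00126573,  0.00186631,  0.00105536, -0.00113222, -0.00029036,
        0.00122   ]), 'tau': array([-3.63613453e-04, -3.83030963e+01, -2.91598392e+01, -1.96667579e-04,
        1.06233018e-02,  4.36866458e-05]), 'tcp_pos': array([0.21276883, 0.53334304, 0.22079633]), 'tool_rot': array([[-9.28762229e-01,  3.70674128e-01, -1.18837490e-03],
       [ 3.70675857e-01,  9.28760141e-01, -2.00244188e-03],
       [ 3.61461841e-04, -2.30029427e-03, -9.99997289e-01]]), 'contact_force': array([-0.71131029,  0.26335907,  0.30157438]), 'torque': array([-3.95475564e-02, -2.50124327e-02, -1.03852925e-05]), 'gripper_width': 0.9970511546834329} 0.019
side {'fov_y': 53.84651699663001, 'cx': 259.37000419715207, 'cy': 189.48619385880127, 'cam_to_world': array([[ 0.82462756,  0.40098721, -0.39899706,  0.14826183],
       [-0.56551711,  0.56766483, -0.59828676, -0.69297347],
       [-0.01340874,  0.71900341,  0.69487719,  0.82019578],
       [ 0.        ,  0.        ,  0.        ,  1.        ]])}
top {'fov_y': 53.146609222680546, 'cx': 257.77894653401376, 'cy': 190.9974911764624, 'cam_to_world': array([[-0.02095807,  0.99244502, -0.12088693,  0.44210366],
       [-0.99890359, -0.02584878, -0.03903149, -0.10584477],
       [-0.04186139,  0.11993636,  0.99189863,  0.9870277 ],
       [ 0.        ,  0.        ,  0.        ,  1.        ]])}
```

View pics/side0.png

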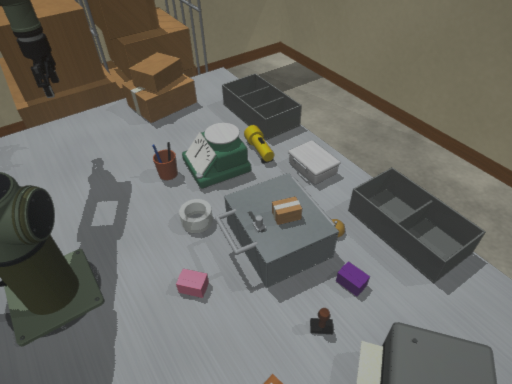

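View pics/top0.png

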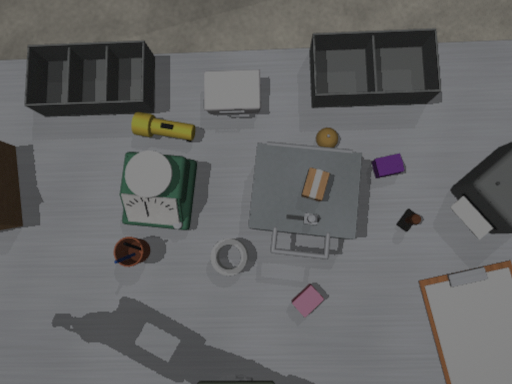

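Top view: grey box with lid around (305,192), brown carton with a white strip at (316,184), knob (311,218), bar (300,253), scale pan (149,174). 

Candidates for the carton are the brown one on the lid (top 316,184 / side 288,209), the pink block (308,300) and the purple block (388,166). The brown one fits: it is cardboard, has a strip and lies on the lid. I'll confirm it in a crop.

Run:
```python
import cv2, numpy as np
t=cv2.imread("pics/top0.png"); s=cv2.imread("pics/side0.png")
cv2.imwrite("pics/c1.png",cv2.resize(t[135:265,235:375],None,fx=5.4,fy=4.6*5.4/4.6*0.85,interpolation=cv2.INTER_CUBIC)[:600,:800])
cv2.imwrite("pics/c2.png",cv2.resize(s[165:285,210:350],None,fx=5,fy=5,interpolation=cv2.INTER_CUBIC))
cv2.imwrite("pics/c3.png",cv2.resize(t[140:270,90:220],None,fx=4.5,fy=4.5,interpolation=cv2.INTER_CUBIC))
```

```text
(no output)
```

View pics/c1.png

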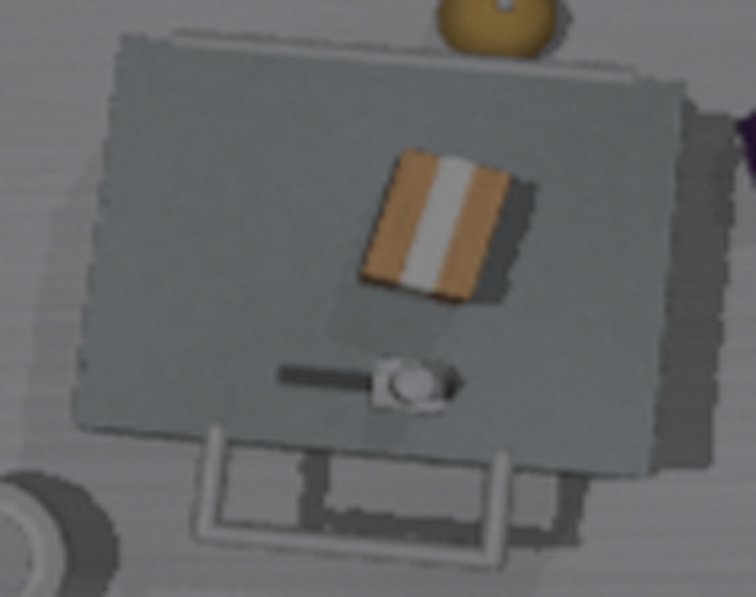

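View pics/c2.png

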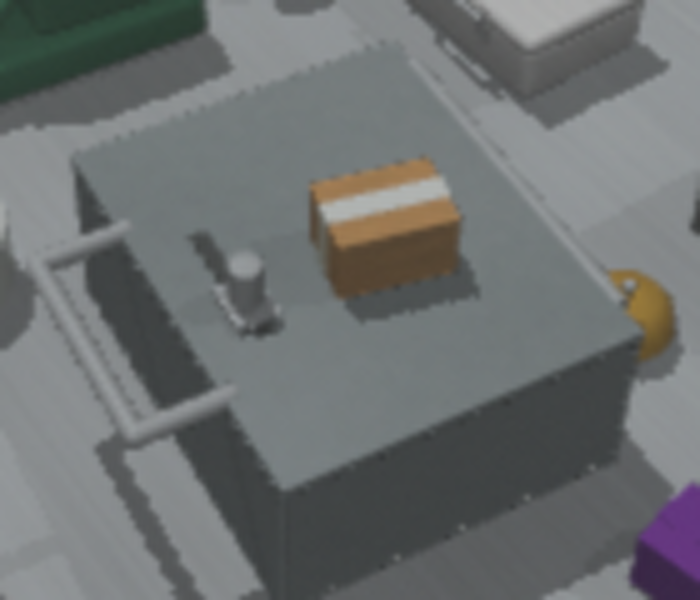

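View pics/c3.png

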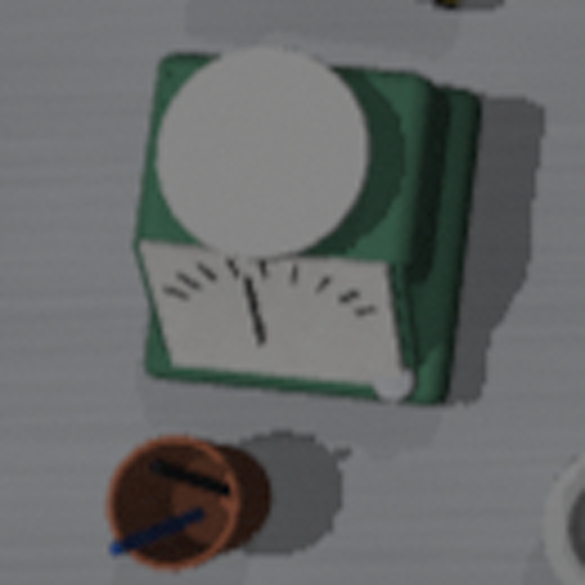

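The crop confirms the brown cardboard carton with the white strip. Now measuring.

```bash
cat > h.py <<'E'
import cv2, numpy as np
from workcell import env, optics
def ray(d,u,v):
    H=d["img"].shape[0]; f=H/2/np.tan(np.radians(d["fov_y"])/2)
    T=d["cam_to_world"]; c=np.array([(u-d["cx"])/f,-(v-d["cy"])/f,-1.0])
    return T[:3,3],T[:3,:3]@c
def onz(d,u,v,z):
    o,r=ray(d,u,v); return o+r*(z-o[2])/r[2]
def proj(d,p):
    H=d["img"].shape[0]; f=H/2/np.tan(np.radians(d["fov_y"])/2)
    T=d["cam_to_world"]; q=T[:3,:3].T@(np.asarray(p)-T[:3,3])
    return d["cx"]+f*q[0]/-q[2], d["cy"]-f*q[1]/-q[2]
def tri(d1,p1,d2,p2):
    o1,r1=ray(d1,*p1);o2,r2=ray(d2,*p2)
    A=np.stack([r1,-r2],1);t=np.linalg.lstsq(A,o2-o1,rcond=None)[0]
    a=o1+r1*t[0];b=o2+r2*t[1];return (a+b)/2,np.linalg.norm(a-b)
E
python3 - <<'E'
from h import *
t=optics.read_camera("top"); s=optics.read_camera("side")
hsv=cv2.cvtColor(t["img"],cv2.COLOR_BGR2HSV)
# crop1->px
c=lambda x,y:(235+(x+.5)/5.4-.5,135+(y+.5)/4.59-.5)
k=lambda x,y:(210+(x+.5)/5-.5,165+(y+.5)/5-.5)
# carton top corners
tc=[(405,150),(512,172),(470,300),(360,277)]
P=np.array([onz(t,*c(*p),0.148) for p in tc]); print("carton top cam",P.round(4).tolist(),P.mean(0).round(4))
sc=[(310,185),(427,157),(462,212),(335,246)]
Q=np.array([onz(s,*k(*p),0.148) for p in sc]); print("carton side cam",Q.round(4).tolist(),Q.mean(0).round(4))
for n,a in(("P",P),("Q",Q)):
    for i in range(4):
        e=a[(i+1)%4]-a[i]; print(n,i,np.linalg.norm(e).round(4),np.degrees(np.arctan2(e[1],e[0])).round(1))
# knob top, z .108+.032=.140
print("knob",onz(t,*c(413,380),.140),onz(s,*k(247,262),.140))
# bar ends
print("bar L",onz(t,*c(207,530),.104),"R",onz(t,*c(493,557),.104))
print("bar side L",onz(s,*k(42,266),.104),"R",onz(s,*k(135,434),.104))
# lid corners
L=[(120,38),(687,82),(652,475),(75,428)]
print("lid top",[onz(t,*c(*p),.108).round(4).tolist() for p in L])
L=[(75,157),(395,42),(645,335),(285,490)]
print("lid side",[onz(s,*k(*p),.108).round(4).tolist() for p in L])
# pan
m=cv2.inRange(cv2.cvtColor(t["img"],cv2.COLOR_BGR2GRAY),115,255)
g=lambda x,y:(90+(x+.5)/4.5-.5,140+(y+.5)/4.5-.5)
print("pan top",onz(t,*g(262,153),.130)," width", np.linalg.norm(onz(t,*g(155,153),.13)-onz(t,*g(370,153),.13)))
e=onz(t,*g(140,240),.1);f=onz(t,*g(390,262),.1);print("dial edge",e,f)
cv2.imwrite("pics/c4.png",cv2.resize(s["img"][110:200,140:260],None,fx=6,fy=6,interpolation=cv2.INTER_CUBIC))
E
```

```text
carton top cam [[0.5941, -0.1884, 0.148], [0.5822, -0.2313, 0.148], [0.521, -0.2118, 0.148], [0.5331, -0.1679, 0.148]] [ 0.5576 -0.1999  0.148 ]
carton side cam [[0.5346, -0.1673, 0.148], [0.594, -0.1852, 0.148], [0.5844, -0.2248, 0.148], [0.5205, -0.2072, 0.148]] [ 0.5584 -0.1961  0.148 ]
P 0 0.0446 -105.5
P 1 0.0642 162.3
P 2 0.0455 74.6
P 3 0.0643 -18.5
Q 0 0.0621 -16.8
Q 1 0.0407 -103.6
Q 2 0.0662 164.6
Q 3 0.0423 70.7
knob [ 0.48396979 -0.18825894  0.14      ] [ 0.4841851  -0.18543257  0.14      ]
bar L [ 0.41358312 -0.10270913  0.104     ] R [ 0.39812085 -0.22174859  0.104     ]
bar side L [ 0.41540952 -0.10099155  0.104     ] R [ 0.3985165  -0.21712044  0.104     ]
lid top [[0.6629, -0.0714, 0.108], [0.6326, -0.3136, 0.108], [0.4367, -0.2887, 0.108], [0.465, -0.0482, 0.108]]
lid side [[0.4673, -0.0469, 0.108], [0.6629, -0.0721, 0.108], [0.631, -0.3116, 0.108], [0.4362, -0.2851, 0.108]]
pan top [0.59323343 0.1790757  0.13      ]  width 0.110909660232258
dial edge [0.55401762 0.25331637 0.1       ] [0.53904378 0.1206766  0.1       ]
```

View pics/c4.png

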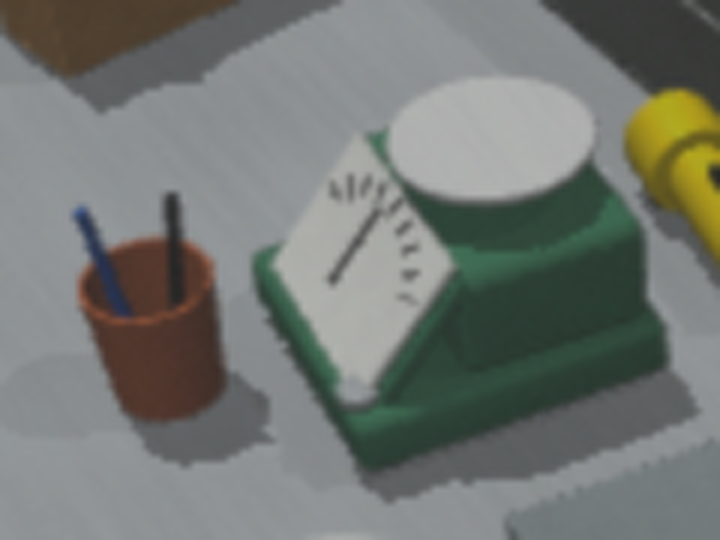

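Both views agree to within about 4 mm:
- **Carton:** (0.558,-0.198), yaw -17.5°.
- **Box:** yaw -6.7°.
- **Bar middle:** (0.4065,-0.161).
- **Knob:** (0.484,-0.187).
- **Pan:** (0.593,0.179).

Next I move over the carton.

```bash
python3 -m pendant '[{"hand":1,"delta_pos":[18,-37,3],"twist":[0,0,1]},{"hand":1,"delta_pos":[35,-74,6],"twist":[0,0,2]},{"hand":1,"delta_pos":[52,-111,10],"twist":[0,0,3]},{"hand":1,"delta_pos":[70,-148,10],"twist":[0,0,4.3]},{"hand":1,"delta_pos":[87,-185,10],"twist":[0,0,4.3]},{"hand":1,"delta_pos":[104,-222,10],"twist":[0,0,4.3]},{"hand":1,"delta_pos":[121,-258,10],"twist":[0,0,4.3]},{"hand":1,"delta_pos":[138,-294,10],"twist":[0,0,4.3]},{"hand":1,"delta_pos":[155,-330,10],"twist":[0,0,4.3]},{"hand":1,"delta_pos":[172,-366,10],"twist":[0,0,4.3]},{"hand":1,"delta_pos":[172,-366,10],"twist":[0,0,4.3]},{"hand":1,"delta_pos":[172,-366,10],"twist":[0,0,4.3]}]' 30
```

```text
time_s: 1.2
tcp_pos: [0.3857, 0.1658, 0.2312]
tool_rot: [[-0.952, 0.305, -0.001], [0.305, 0.952, -0.001], [0.0, -0.001, -1.0]]
contact_force: [0.2, 0.2, 0.3]
gripper_width: 1.0
```

```bash
python3 -m pendant '[{"hand":1,"delta_pos":[17,-36,0],"twist":[0,0,0]},{"hand":1,"delta_pos":[34,-72,0],"twist":[0,0,0]},{"hand":1,"delta_pos":[51,-109,0],"twist":[0,0,0]},{"hand":1,"delta_pos":[69,-146,0],"twist":[0,0,0]},{"hand":1,"delta_pos":[86,-182,0],"twist":[0,0,0]},{"hand":1,"delta_pos":[103,-218,0],"twist":[0,0,0]},{"hand":1,"delta_pos":[120,-255,0],"twist":[0,0,0]},{"hand":1,"delta_pos":[137,-291,0],"twist":[0,0,0]},{"hand":1,"delta_pos":[155,-328,0],"twist":[0,0,0]},{"hand":1,"delta_pos":[172,-364,0],"twist":[0,0,0]},{"hand":1,"delta_pos":[172,-364,-25],"twist":[0,0,0]},{"hand":1,"delta_pos":[172,-364,-30],"twist":[0,0,0]}]' 30
python3 - <<'E'
from h import *
s=optics.read_camera("side"); t=optics.read_camera("top")
cv2.imwrite("pics/m1.png",np.hstack([cv2.resize(s["img"][120:290,190:360],(400,400)),cv2.resize(t["img"][100:270,230:400],(400,400))]))
E
```

```text
time_s: 2.2
tcp_pos: [0.5572, -0.1975, 0.1976]
tool_rot: [[-0.952, 0.306, -0.005], [0.306, 0.952, 0.002], [0.006, 0.0, -1.0]]
contact_force: [-0.4, 0.3, -1.2]
gripper_width: 1.002
```

View pics/m1.png

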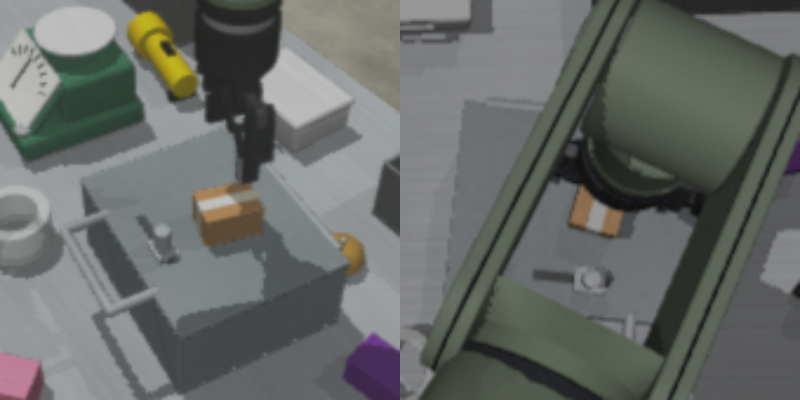

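The gripper is above the carton (side crop ~ 230,200) with its jaws either side. Descending and gripping.

```bash
python3 -m pendant '[{"hand":1,"delta_pos":[0,0,-20],"twist":[0,0,0]},{"hand":1,"delta_pos":[0,0,-40],"twist":[0,0,0]},{"hand":1,"delta_pos":[0,0,-55],"twist":[0,0,0]},{"hand":1,"delta_pos":[0,0,-65],"twist":[0,0,0]},{"hand":1,"delta_pos":[0,0,-65],"twist":[0,0,0]},{"hand":0.3,"delta_pos":[0,0,-65],"twist":[0,0,0]},{"hand":0.3,"delta_pos":[0,0,-65],"twist":[0,0,0]},{"hand":0.3,"delta_pos":[0,0,-65],"twist":[0,0,0]},{"hand":0.3,"delta_pos":[0,0,-65],"twist":[0,0,0]},{"hand":0.3,"delta_pos":[0,0,-65],"twist":[0,0,0]},{"hand":0.3,"delta_pos":[0,0,-65],"twist":[0,0,0]},{"hand":0.3,"delta_pos":[0,0,-65],"twist":[0,0,0]}]' 30
```

```text
time_s: 3.3
tcp_pos: [0.5573, -0.196, 0.1355]
tool_rot: [[-0.953, 0.304, -0.004], [0.304, 0.953, 0.002], [0.004, 0.0, -1.0]]
contact_force: [-0.5, 1.3, 5.9]
gripper_width: 0.509
```

```bash
python3 -m pendant '[{"hand":0.3,"delta_pos":[0,0,10],"twist":[0,0,0]},{"hand":0.3,"delta_pos":[0,0,30],"twist":[0,0,0]},{"hand":0.3,"delta_pos":[0,0,55],"twist":[0,0,0]},{"hand":0.3,"delta_pos":[0,0,80],"twist":[0,0,0]},{"hand":0.3,"delta_pos":[0,0,90],"twist":[0,0,0]},{"hand":0.3,"delta_pos":[0,0,90],"twist":[0,0,0]}]' 30
python3 - <<'E'
from h import *
s=optics.read_camera("side"); t=optics.read_camera("top")
cv2.imwrite("pics/m2.png",np.hstack([cv2.resize(s["img"][100:270,190:360],(400,400)),cv2.resize(t["img"][100:270,230:400],(400,400))]))
E
```

```text
time_s: 3.8
tcp_pos: [0.5594, -0.1971, 0.2295]
tool_rot: [[-0.953, 0.304, 0.003], [0.304, 0.953, -0.002], [-0.004, -0.001, -1.0]]
contact_force: [0.1, -0.2, -1.1]
gripper_width: 0.508
```

View pics/m2.png

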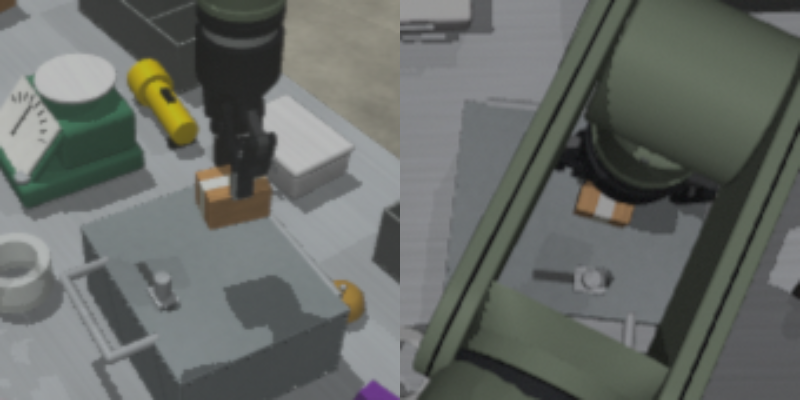

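The carton is held level. Carrying it to the pan.

```bash
python3 -m pendant '[{"hand":0.3,"delta_pos":[2,20,0],"twist":[0,0,0]},{"hand":0.3,"delta_pos":[5,55,0],"twist":[0,0,0]},{"hand":0.3,"delta_pos":[8,92,0],"twist":[0,0,0]},{"hand":0.3,"delta_pos":[12,130,0],"twist":[0,0,0]},{"hand":0.3,"delta_pos":[15,168,0],"twist":[0,0,0]},{"hand":0.3,"delta_pos":[18,206,0],"twist":[0,0,0]},{"hand":0.3,"delta_pos":[22,244,0],"twist":[0,0,0]},{"hand":0.3,"delta_pos":[25,282,0],"twist":[0,0,0]},{"hand":0.3,"delta_pos":[28,320,0],"twist":[0,0,0]},{"hand":0.3,"delta_pos":[31,352,0],"twist":[0,0,0]},{"hand":0.3,"delta_pos":[34,376,0],"twist":[0,0,0]},{"hand":0.3,"delta_pos":[34,376,0],"twist":[0,0,0]}]' 30
```

```text
time_s: 4.9
tcp_pos: [0.5891, 0.185, 0.2217]
tool_rot: [[-0.954, 0.299, -0.009], [0.299, 0.954, 0.004], [0.01, 0.001, -1.0]]
contact_force: [0.2, -0.6, -1.1]
gripper_width: 0.509
```

```bash
python3 -m pendant '[{"hand":0.3,"delta_pos":[4,-5,-10],"twist":[0,0,0]},{"hand":0.3,"delta_pos":[4,-5,-25],"twist":[0,0,0]},{"hand":0.3,"delta_pos":[4,-5,-40],"twist":[0,0,0]},{"hand":0.3,"delta_pos":[4,-5,-50],"twist":[0,0,0]},{"hand":0.3,"delta_pos":[4,-5,-50],"twist":[0,0,0]},{"hand":0.3,"delta_pos":[4,-5,-50],"twist":[0,0,0]}]' 30
python3 - <<'E'
from h import *
s=optics.read_camera("side"); t=optics.read_camera("top")
cv2.imwrite("pics/m3.png",np.hstack([cv2.resize(s["img"][90:200,150:260],(400,400)),cv2.resize(t["img"][110:240,90:220],(400,400))]))
print(env.get_state()["tcp_pos"])
E
```

```text
time_s: 5.4
tcp_pos: [0.592, 0.1788, 0.1696]
tool_rot: [[-0.954, 0.3, -0.013], [0.3, 0.954, 0.003], [0.013, -0.001, -1.0]]
contact_force: [0.1, 0.0, -1.6]
gripper_width: 0.51
[0.59364778 0.17942806 0.17216348]
```

View pics/m3.png

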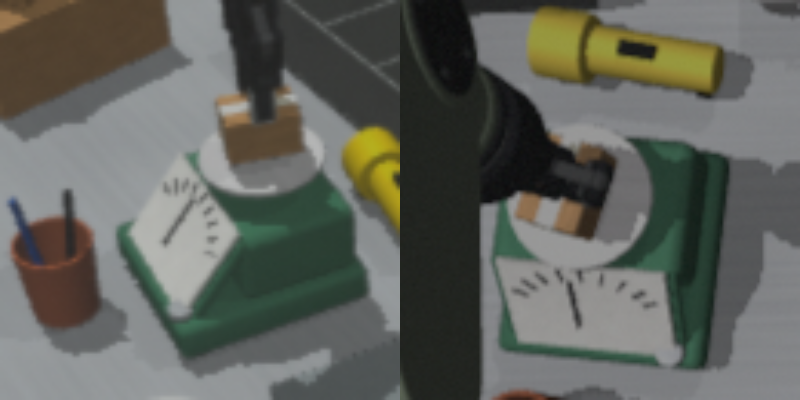

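Carton is hovering over the pan (side crop ~260,130; top crop ~570,190), centred. Lowering.

```bash
python3 -m pendant '[{"hand":0.3,"delta_pos":[0,0,-5],"twist":[0,0,0]},{"hand":0.3,"delta_pos":[0,0,-9],"twist":[0,0,0]},{"hand":0.3,"delta_pos":[0,0,-13],"twist":[0,0,0]},{"hand":0.3,"delta_pos":[0,0,-13],"twist":[0,0,0]},{"hand":0.3,"delta_pos":[0,0,-13],"twist":[0,0,0]},{"hand":0.3,"delta_pos":[0,0,-13],"twist":[0,0,0]}]' 30
```

```text
time_s: 6.0
tcp_pos: [0.5937, 0.1795, 0.1592]
tool_rot: [[-0.954, 0.299, -0.008], [0.299, 0.954, 0.004], [0.009, 0.001, -1.0]]
contact_force: [-0.7, -0.2, -1.1]
gripper_width: 0.505
```

```bash
python3 -m pendant '[{"hand":0.3,"delta_pos":[0,0,-1],"twist":[0,0,0]},{"hand":0.3,"delta_pos":[0,0,-2],"twist":[0,0,0]},{"hand":0.3,"delta_pos":[0,0,-2.5],"twist":[0,0,0]},{"hand":0.3,"delta_pos":[0,0,-2.5],"twist":[0,0,0]}]' 30
```

```text
time_s: 6.33
tcp_pos: [0.594, 0.1797, 0.1576]
tool_rot: [[-0.954, 0.299, -0.007], [0.299, 0.954, 0.004], [0.008, 0.002, -1.0]]
contact_force: [-1.2, 0.3, 3.6]
gripper_width: 0.505
```

Contact (fz from -1.1 to +3.6 N). Releasing.

```bash
python3 -m pendant '[{"hand":0.6,"delta_pos":[0,0,0],"twist":[0,0,0]},{"hand":0.8,"delta_pos":[0,0,0],"twist":[0,0,0]},{"hand":1,"delta_pos":[0,0,0],"twist":[0,0,0]},{"hand":1,"delta_pos":[0,0,0],"twist":[0,0,0]},{"hand":1,"delta_pos":[0,0,0],"twist":[0,0,0]},{"hand":1,"delta_pos":[0,0,20],"twist":[0,0,0]},{"hand":1,"delta_pos":[0,0,45],"twist":[0,0,0]},{"hand":1,"delta_pos":[0,0,75],"twist":[0,0,0]},{"hand":1,"delta_pos":[0,0,90],"twist":[0,0,0]},{"hand":1,"delta_pos":[0,0,90],"twist":[0,0,0]}]' 30
python3 - <<'E'
from h import *
s=optics.read_camera("side"); t=optics.read_camera("top")
cv2.imwrite("pics/m4.png",np.hstack([cv2.resize(s["img"][90:200,150:260],(400,400)),cv2.resize(t["img"][110:240,90:220],(400,400))]))
E
```

```text
time_s: 7.17
tcp_pos: [0.5969, 0.1802, 0.2532]
tool_rot: [[-0.954, 0.299, 0.003], [0.299, 0.954, 0.006], [-0.001, 0.006, -1.0]]
contact_force: [1.1, 0.7, 1.2]
gripper_width: 1.003
```

View pics/m4.png

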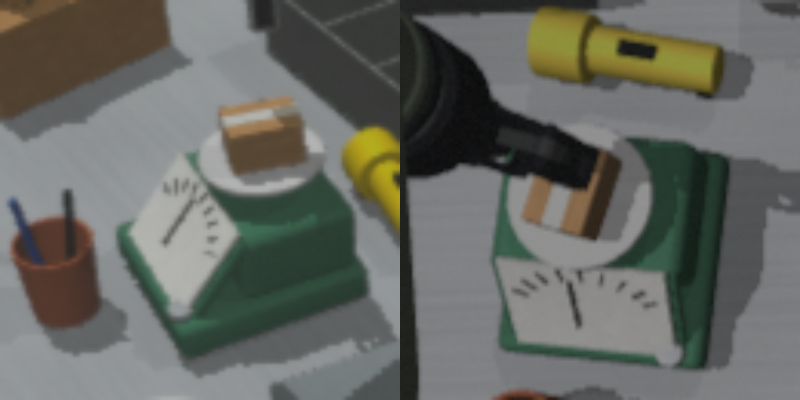

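Carton lies flat on the pan, free. Heading to a point above the bar, turning the jaws by about -79° so they straddle it.

```bash
python3 -m pendant '[{"hand":1,"delta_pos":[-15,-28,0],"twist":[0,0,-7]},{"hand":1,"delta_pos":[-31,-57,0],"twist":[0,0,-14]},{"hand":1,"delta_pos":[-47,-85,0],"twist":[0,0,-21]},{"hand":1,"delta_pos":[-63,-113,0],"twist":[0,0,-28]},{"hand":1,"delta_pos":[-79,-142,0],"twist":[0,0,-35]},{"hand":1,"delta_pos":[-95,-170,0],"twist":[0,0,-42]},{"hand":1,"delta_pos":[-111,-198,0],"twist":[0,0,-49]},{"hand":1,"delta_pos":[-127,-227,0],"twist":[0,0,-56]},{"hand":1,"delta_pos":[-143,-256,0],"twist":[0,0,-63]},{"hand":0.8,"delta_pos":[-159,-284,0],"twist":[0,0,-70]},{"hand":0.6,"delta_pos":[-175,-313,0],"twist":[0,0,-77]},{"hand":0.5,"delta_pos":[-190,-341,0],"twist":[0,0,-79.3]}]' 30
python3 -m pendant '[{"hand":0.5,"delta_pos":[0,0,0],"twist":[0,0,0]}]'
```

```text
time_s: 8.27
tcp_pos: [0.4019, -0.1617, 0.2458]
tool_rot: [[0.122, 0.993, -0.0], [0.993, -0.122, 0.009], [0.009, -0.001, -1.0]]
contact_force: [1.5, -0.3, -0.3]
gripper_width: 0.608
time_s: 8.35
tcp_pos: [0.3991, -0.1651, 0.2441]
tool_rot: [[0.128, 0.992, -0.004], [0.992, -0.128, 0.008], [0.007, -0.005, -1.0]]
contact_force: [0.8, 0.0, 0.0]
gripper_width: 0.502
```

```bash
python3 -m pendant '[{"hand":0.5,"delta_pos":[6,4,-10],"twist":[0,0,0]},{"hand":0.5,"delta_pos":[6.5,4,-30],"twist":[0,0,0]},{"hand":0.5,"delta_pos":[7,4,-50],"twist":[0,0,0]},{"hand":0.5,"delta_pos":[7,4,-65],"twist":[0,0,0]},{"hand":0.5,"delta_pos":[7,4,-75],"twist":[0,0,0]},{"hand":0.5,"delta_pos":[7,4,-75],"twist":[0,0,0]}]' 30
python3 - <<'E'
from h import *
s=optics.read_camera("side"); t=optics.read_camera("top")
cv2.imwrite("pics/m5.png",np.hstack([cv2.resize(s["img"][150:290,180:320],(400,400)),cv2.resize(t["img"][110:270,90:250],(400,400))]))
print(env.get_state()["tcp_pos"])
E
```

```text
time_s: 8.85
tcp_pos: [0.404, -0.1584, 0.165]
tool_rot: [[0.127, 0.992, -0.011], [0.992, -0.127, 0.013], [0.011, -0.012, -1.0]]
contact_force: [-0.4, 0.0, 0.1]
gripper_width: 0.501
[ 0.4060105  -0.16006297  0.16823813]
```

View pics/m5.png

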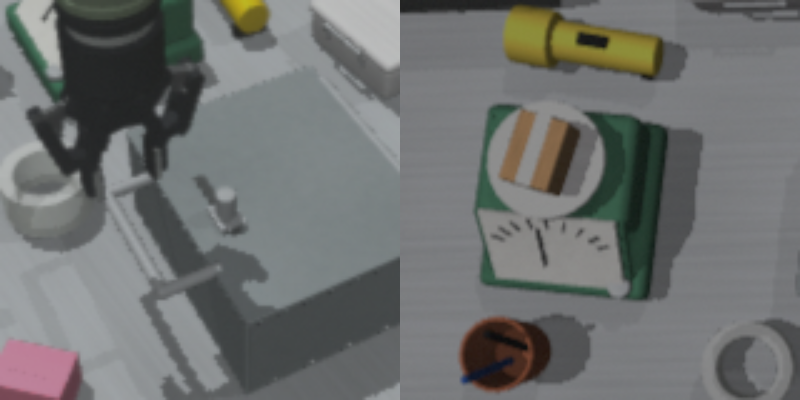

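Run:
```python
from h import *
s=optics.read_camera("side");t=optics.read_camera("top")
p=env.get_state()["tcp_pos"]; print(p)
for q in (p,p+[0,0,-.012],[p[0],p[1],.104]):
    u=proj(s,q); print((u[0]-180)*400/140,(u[1]-150)*400/140)
# carton on pan
c=lambda x,y:(90+(x-400+.5)/2.5-.5,110+(y+.5)/2.5-.5)
P=np.array([onz(t,*c(*q),.170) for q in [(522,110),(570,122),(547,192),(500,180)]]);print(P.mean(0))
```

```text
[ 0.4069183  -0.16105042  0.16978085]
129.31947595766272 189.47141974897534
130.43818806529015 199.31656540664255
135.20261554557072 241.24556769323982
[0.59436169 0.17526618 0.17      ]
```

TCP is right above the bar's middle. Descending and gripping the bar.

```bash
python3 -m pendant '[{"hand":0.5,"delta_pos":[0,0,-15],"twist":[0,0,0]},{"hand":0.5,"delta_pos":[0,0,-35],"twist":[0,0,0]},{"hand":0.5,"delta_pos":[0,0,-52],"twist":[0,0,0]},{"hand":0.5,"delta_pos":[0,0,-64],"twist":[0,0,0]},{"hand":0.5,"delta_pos":[0,0,-66],"twist":[0,0,0]},{"hand":0.5,"delta_pos":[0,0,-66],"twist":[0,0,0]},{"hand":0.5,"delta_pos":[0,0,-66],"twist":[0,0,0]},{"hand":0,"delta_pos":[0,0,-66],"twist":[0,0,0]},{"hand":0,"delta_pos":[0,0,-66],"twist":[0,0,0]},{"hand":0,"delta_pos":[0,0,-66],"twist":[0,0,0]},{"hand":0,"delta_pos":[0,0,-66],"twist":[0,0,0]},{"hand":0,"delta_pos":[0,0,-66],"twist":[0,0,0]}]' 30
```

```text
time_s: 10.05
tcp_pos: [0.4071, -0.1612, 0.1041]
tool_rot: [[0.128, 0.992, -0.002], [0.992, -0.128, 0.007], [0.006, -0.003, -1.0]]
contact_force: [-0.8, -0.0, -0.5]
gripper_width: 0.001
```

Fully shut, so the bar isn't between the fingers, or it slipped out. Checking.

Run:
```python
from h import *
s=optics.read_camera("side"); t=optics.read_camera("top")
cv2.imwrite("pics/m6.png",np.hstack([cv2.resize(s["img"][170:290,180:300],(400,400),interpolation=cv2.INTER_CUBIC),cv2.resize(t["img"][130:290,230:390],(400,400),interpolation=cv2.INTER_CUBIC)]))
print(env.get_state())
```

```text
{'time_s': 10.15, 'joint_pos': array([-0.5786071 ,  0.05731215,  1.97751372,  0.00512314,  1.11259192,
       -0.45283946]), 'qvel': array([ 0.00383733,  0.00496366,  0.00258222,  0.00122361, -0.00080432,
       -0.00071314]), 'tau': array([ 5.09058518e-04, -2.74421060e+01, -2.48841065e+01,  1.67839107e-02,
        2.30678602e-02,  4.95110862e-05]), 'tcp_pos': array([ 0.4069797 , -0.16108639,  0.1039138 ]), 'tool_rot': array([[ 0.12770543,  0.99180933, -0.00235989],
       [ 0.99178971, -0.12768618,  0.00702939],
       [ 0.00667049, -0.0032382 , -0.99997251]]), 'contact_force': array([-0.01439883,  0.05546837,  0.36495807]), 'torque': array([-0.01782318,  0.00323924,  0.03351204]), 'gripper_width': -0.0015369251586941771}
```

View pics/m6.png

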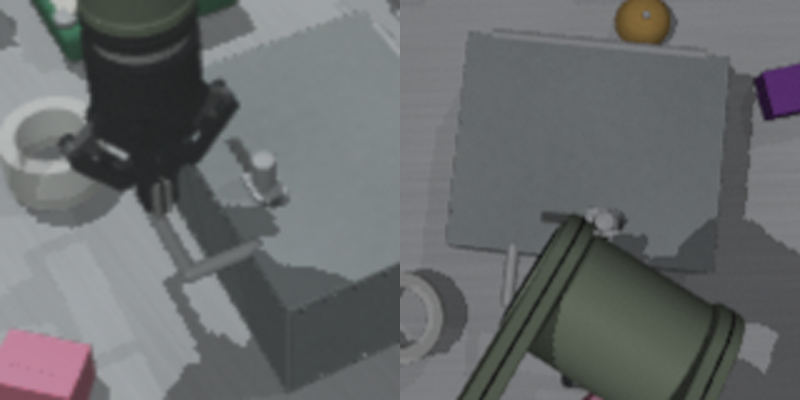

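Run:
```python
from h import *
s=optics.read_camera("side")
im=s["img"].copy()
c=cv2.resize(im[205:265,200:270],None,fx=10,fy=10,interpolation=cv2.INTER_CUBIC)
c=cv2.convertScaleAbs(c,alpha=1.8,beta=10)
p=env.get_state()["tcp_pos"]
for q in (p,p-[0,0,.019]):
    u=proj(s,q); cv2.circle(c,(int((u[0]-200)*10+5),int((u[1]-205)*10+5)),4,(0,0,255),-1)
cv2.imwrite("pics/m7.png",c)
```

```text
(no output)
```

View pics/m7.png

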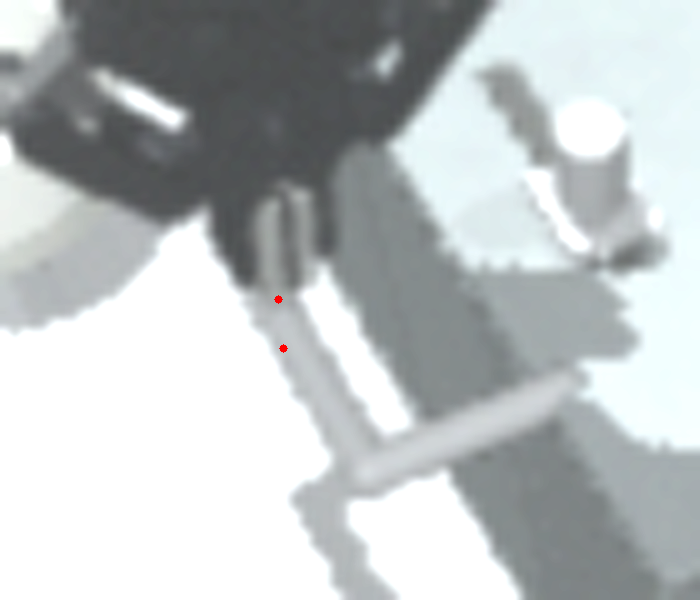

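The pads look shut, with their tips ending near the TCP pixel (278,295). It isn't clear whether they hold the bar, so I'll test with a small lift.

```bash
python3 -m pendant '[{"hand":0,"delta_pos":[0,0,2],"twist":[0,0,0]},{"hand":0,"delta_pos":[0,0,4],"twist":[0,0,0]},{"hand":0,"delta_pos":[0,0,5],"twist":[0,0,0]},{"hand":0,"delta_pos":[0,0,5],"twist":[0,0,0]},{"hand":0,"delta_pos":[0,0,5],"twist":[0,0,0]}]' 30; python3 -m pendant '[{"hand":0.5,"delta_pos":[0,0,-5],"twist":[0,0,0]},{"hand":0.5,"delta_pos":[0,0,-5],"twist":[0,0,0]},{"hand":0.5,"delta_pos":[0,0,-5],"twist":[0,0,0]},{"hand":0.5,"delta_pos":[0,0,-5],"twist":[0,0,0]}]' 30
python3 - <<'E'
from h import *
s=optics.read_camera("side")
im=s["img"].copy()
c=cv2.resize(im[205:265,200:270],None,fx=10,fy=10,interpolation=cv2.INTER_CUBIC)
c=cv2.convertScaleAbs(c,alpha=1.8,beta=10)
cv2.imwrite("pics/m8.png",c)
E
```

```text
time_s: 10.62
tcp_pos: [0.4071, -0.1612, 0.109]
tool_rot: [[0.128, 0.992, -0.002], [0.992, -0.128, 0.007], [0.007, -0.003, -1.0]]
contact_force: [-0.4, 0.4, 0.2]
gripper_width: 0.006
time_s: 10.95
tcp_pos: [0.4068, -0.161, 0.1037]
tool_rot: [[0.128, 0.992, -0.003], [0.992, -0.128, 0.007], [0.007, -0.004, -1.0]]
contact_force: [0.0, 0.2, 0.0]
gripper_width: 0.499
```

View pics/m8.png

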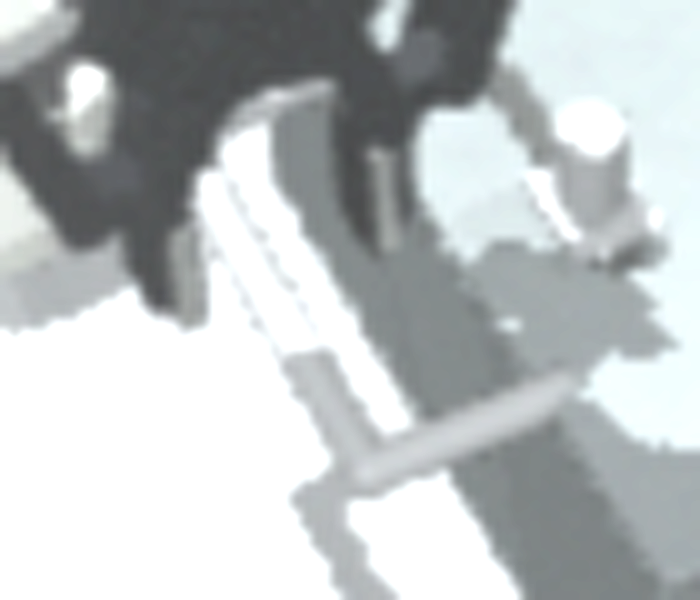

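Run:
```python
from h import *
s=optics.read_camera("side")
p=env.get_state()["tcp_pos"];R=env.get_state()["tool_rot"]
for h in (-.019,-.006,0,.006,.012,.018,.024,.03):
    for e in (-.0425*.5,.0425*.5):
        q=p-R[:,0]*.011+R[:,1]*e+[0,0,h]; u=proj(s,q); print(h,e,round((u[0]-200)*10+5),round((u[1]-205)*10+5))
```

```text
-0.019 -0.02125 222 412
-0.019 0.02125 381 348
-0.006 -0.02125 218 379
-0.006 0.02125 379 315
0 -0.02125 216 364
0 0.02125 377 299
0.006 -0.02125 214 348
0.006 0.02125 376 284
0.012 -0.02125 212 332
0.012 0.02125 375 268
0.018 -0.02125 210 316
0.018 0.02125 373 252
0.024 -0.02125 207 300
0.024 0.02125 372 235
0.03 -0.02125 205 283
0.03 0.02125 370 219
```

Run:
```python
from h import *
s=optics.read_camera("side")
p=np.array([.59364778,.17942806,.17216348]); y=np.array([.3,.954,0]); x=np.array([-.954,.3,0])
f=lambda q:tuple(np.round([(v-o)*400/110 for v,o in zip(proj(s,q),(150,90))],0))
for h in (-.0275,-.019,-.01,0,.0125,.03): print(h,f(p+[0,0,h]-y*.023),f(p+[0,0,h]-y*.035))
print("carton corners", [f(p+[0,0,h]+x*a-y*.023) for h in(-.0275,.0125) for a in(-.032,.032)])
```

```text
-0.0275 (np.float64(266.0), np.float64(156.0)) (np.float64(269.0), np.float64(164.0))
-0.019 (np.float64(265.0), np.float64(147.0)) (np.float64(269.0), np.float64(155.0))
-0.01 (np.float64(265.0), np.float64(138.0)) (np.float64(268.0), np.float64(146.0))
0 (np.float64(264.0), np.float64(128.0)) (np.float64(267.0), np.float64(136.0))
0.0125 (np.float64(262.0), np.float64(115.0)) (np.float64(266.0), np.float64(123.0))
0.03 (np.float64(261.0), np.float64(97.0)) (np.float64(264.0), np.float64(105.0))
carton corners [(np.float64(303.0), np.float64(149.0)), (np.float64(229.0), np.float64(163.0)), (np.float64(300.0), np.float64(109.0)), (np.float64(224.0), np.float64(122.0))]
```

Run:
```python
import cv2
i=cv2.imread("pics/m3.png")[60:220,180:350]
cv2.imwrite("pics/m3z.png",cv2.convertScaleAbs(cv2.resize(i,None,fx=3.5,fy=3.5,interpolation=cv2.INTER_CUBIC),alpha=1.8,beta=15))
```

```text
(no output)
```

View pics/m3z.png

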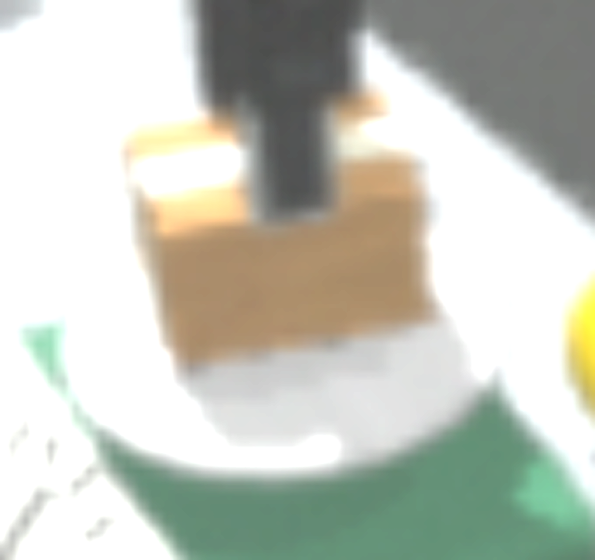

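The zoom shows the fingertips overlap only the carton's top ~5 mm. So the real tips stand about 12–17 mm *behind* the reported TCP instead of 19 mm ahead, an offset of about 29 mm along the tool. The bar was missed because the pads shut above it. I'll go down another 28 mm, still straddling, then close.

```bash
python3 -m pendant '[{"hand":0.5,"delta_pos":[0,0,-6],"twist":[0,0,0]},{"hand":0.5,"delta_pos":[0,0,-13],"twist":[0,0,0]},{"hand":0.5,"delta_pos":[0,0,-20],"twist":[0,0,0]},{"hand":0.5,"delta_pos":[0,0,-26],"twist":[0,0,0]},{"hand":0.5,"delta_pos":[0,0,-28],"twist":[0,0,0]},{"hand":0.5,"delta_pos":[0,0,-28],"twist":[0,0,0]}]' 30; python3 -m pendant '[{"hand":0,"delta_pos":[0,0,0],"twist":[0,0,0]},{"hand":0,"delta_pos":[0,0,0],"twist":[0,0,0]},{"hand":0,"delta_pos":[0,0,0],"twist":[0,0,0]},{"hand":0,"delta_pos":[0,0,0],"twist":[0,0,0]},{"hand":0,"delta_pos":[0,0,0],"twist":[0,0,0]}]' 30
```

```text
time_s: 11.6
tcp_pos: [0.4062, -0.1606, 0.0748]
tool_rot: [[0.128, 0.992, -0.004], [0.992, -0.128, 0.008], [0.008, -0.005, -1.0]]
contact_force: [0.0, 0.8, -0.2]
gripper_width: 0.493
time_s: 12.02
tcp_pos: [0.4045, -0.1604, 0.0749]
tool_rot: [[0.127, 0.992, -0.008], [0.992, -0.127, 0.009], [0.008, -0.009, -1.0]]
contact_force: [-4.8, 0.8, 3.4]
gripper_width: 0.129
```

Bar gripped (opening 0.129 ≈ 11 mm). Tugging up gently.

```bash
python3 -m pendant '[{"hand":0,"delta_pos":[0,0,3],"twist":[0,0,0]},{"hand":0,"delta_pos":[0,0,5],"twist":[0,0,0]},{"hand":0,"delta_pos":[0,0,7],"twist":[0,0,0]},{"hand":0,"delta_pos":[0,0,9],"twist":[0,0,0]},{"hand":0,"delta_pos":[0,0,11],"twist":[0,0,0]},{"hand":0,"delta_pos":[0,0,11],"twist":[0,0,0]},{"hand":0,"delta_pos":[0,0,11],"twist":[0,0,0]}]' 40
python3 - <<'E'
from h import *
s=optics.read_camera("side")
cv2.imwrite("pics/m9.png",cv2.convertScaleAbs(cv2.resize(s["img"][150:270,190:350],None,fx=5,fy=5,interpolation=cv2.INTER_CUBIC),alpha=1.6,beta=5))
print(env.get_state()["contact_force"],env.get_state()["tcp_pos"])
E
```

```text
time_s: 12.6
tcp_pos: [0.4048, -0.1605, 0.0861]
tool_rot: [[0.127, 0.992, -0.008], [0.992, -0.127, 0.008], [0.007, -0.009, -1.0]]
contact_force: [2.6, 0.0, -2.4]
gripper_width: 0.123
[ 2.7045897  -0.32169418 -3.42070712] [ 0.40483474 -0.16045133  0.08599358]
```

View pics/m9.png

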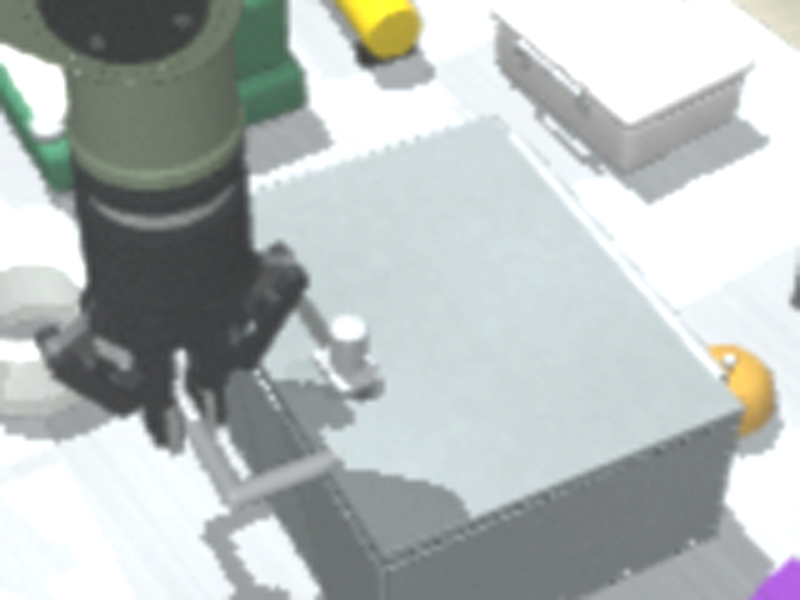

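It rose 11 mm at only about 3 N, which is beyond the 7 mm catch. It looks free, so I'll confirm by going higher.

```bash
python3 -m pendant '[{"hand":0,"delta_pos":[0,0,3],"twist":[0,0,0]},{"hand":0,"delta_pos":[0,0,6],"twist":[0,0,0]},{"hand":0,"delta_pos":[1,0,9],"twist":[0,0,0]},{"hand":0,"delta_pos":[1,0,12],"twist":[0,0,0]},{"hand":0,"delta_pos":[2,0,15],"twist":[0,0,0]},{"hand":0,"delta_pos":[2,0,18],"twist":[0,0,0]},{"hand":0,"delta_pos":[2,0,18],"twist":[0,0,0]}]' 40
python3 - <<'E'
from h import *
s=optics.read_camera("side")
cv2.imwrite("pics/m10.png",cv2.convertScaleAbs(cv2.resize(s["img"][150:270,190:350],None,fx=5,fy=5,interpolation=cv2.INTER_CUBIC),alpha=1.6,beta=5))
print(env.get_state()["contact_force"],env.get_state()["tcp_pos"])
E
```

```text
time_s: 13.23
tcp_pos: [0.4067, -0.1607, 0.1046]
tool_rot: [[0.127, 0.992, -0.008], [0.992, -0.127, 0.008], [0.007, -0.009, -1.0]]
contact_force: [-0.6, -1.3, -2.4]
gripper_width: 0.125
[-0.5927069  -2.77121896 -1.97134851] [ 0.40659283 -0.16068249  0.10427931]
```

View pics/m10.png

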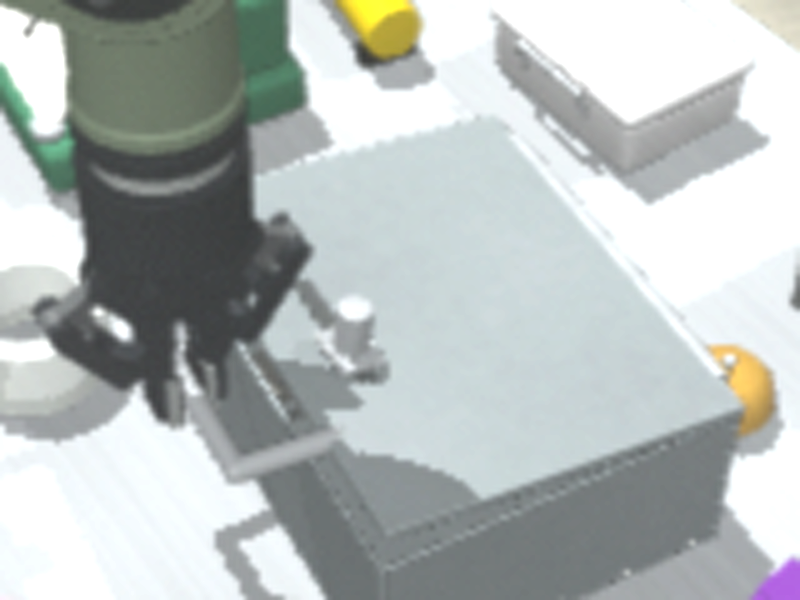

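The lid is clearly raised: there's a gap along its front edge and the bar is still in the pads. The bolt is therefore already at its free end and stays put. Following the arc up.

```bash
python3 -m pendant '[{"hand":0,"delta_pos":[1.5,0,9],"twist":[0,0,0]},{"hand":0,"delta_pos":[3,0,18.5],"twist":[0,0,0]},{"hand":0,"delta_pos":[5.5,-0.5,28],"twist":[0,0,0]},{"hand":0,"delta_pos":[8,-1,37],"twist":[0,0,0]},{"hand":0,"delta_pos":[11,-1,46],"twist":[0,0,0]},{"hand":0,"delta_pos":[14,-1.5,55],"twist":[0,0,0]},{"hand":0,"delta_pos":[17.5,-2,63.5],"twist":[0,0,0]},{"hand":0,"delta_pos":[21.5,-2.5,72],"twist":[0,0,0]},{"hand":0,"delta_pos":[26,-3,80.5],"twist":[0,0,0]},{"hand":0,"delta_pos":[30,-3.5,89],"twist":[0,0,0]},{"hand":0,"delta_pos":[35,-4,97],"twist":[0,0,0]},{"hand":0,"delta_pos":[35,-4,97],"twist":[0,0,0]}]' 40
```

```text
time_s: 14.28
tcp_pos: [0.4412, -0.1651, 0.2034]
tool_rot: [[0.127, 0.992, -0.01], [0.992, -0.127, 0.007], [0.006, -0.011, -1.0]]
contact_force: [-6.5, -3.6, 1.7]
gripper_width: 0.123
```

```bash
python3 -m pendant '[{"hand":0,"delta_pos":[4,-0.5,7],"twist":[0,0,0]},{"hand":0,"delta_pos":[9,-1,14],"twist":[0,0,0]},{"hand":0,"delta_pos":[15,-1.5,21],"twist":[0,0,0]},{"hand":0,"delta_pos":[20,-2,28],"twist":[0,0,0]},{"hand":0,"delta_pos":[20,-2,28],"twist":[0,0,0]},{"hand":0,"delta_pos":[20,-2,28],"twist":[0,0,0]},{"hand":0,"delta_pos":[20,-2,28],"twist":[0,0,0]}]' 40
python3 - <<'E'
from h import *
s=optics.read_camera("side"); t=optics.read_camera("top")
cv2.imwrite("pics/e1.png",s["img"]);cv2.imwrite("pics/e2.png",t["img"])
st=env.get_state();print(st["contact_force"],st["tcp_pos"],st["gripper_width"])
E
```

```text
time_s: 14.87
tcp_pos: [0.461, -0.1677, 0.2321]
tool_rot: [[0.127, 0.992, -0.011], [0.992, -0.127, 0.006], [0.004, -0.012, -1.0]]
contact_force: [-3.5, -4.7, 0.1]
gripper_width: 0.122
[-3.25241023 -4.72353294  0.10486347] [ 0.46090581 -0.16771656  0.23197177] 0.11911470523207261
```

View pics/e1.png

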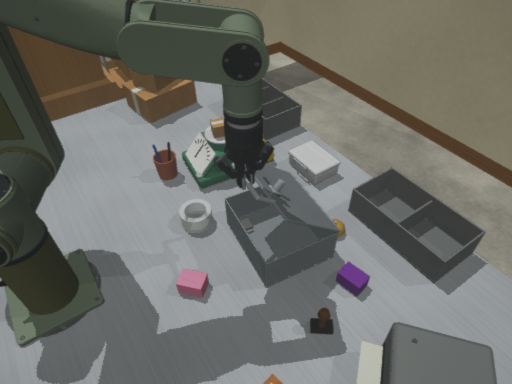

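View pics/e2.png

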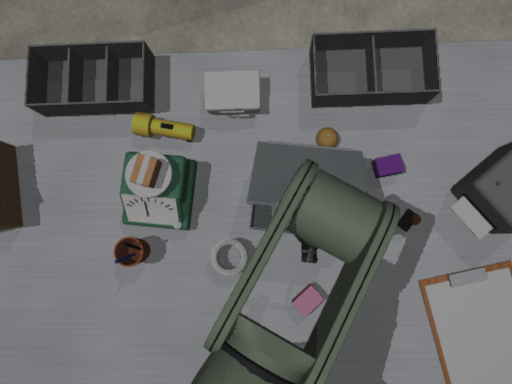

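The side view shows the lid raised, with its bar in the fingers at about (262,190). The top view shows the carton on the pan at (147,171) and every bystander where it was. A short hold to check it's still.

```bash
python3 -m pendant '[{"hand":0,"delta_pos":[0,0,0],"twist":[0,0,0]},{"hand":0,"delta_pos":[0,0,0],"twist":[0,0,0]},{"hand":0,"delta_pos":[0,0,0],"twist":[0,0,0]},{"hand":0,"delta_pos":[0,0,0],"twist":[0,0,0]},{"hand":0,"delta_pos":[0,0,0],"twist":[0,0,0]},{"hand":0,"delta_pos":[0,0,0],"twist":[0,0,0]}]' 40
python3 - <<'E'
from h import *
t=optics.read_camera("top"); s=optics.read_camera("side")
for n,d in(("top",t),("side",s)):
    a=cv2.imread({"top":"pics/top0.png","side":"pics/side0.png"}[n]); df=cv2.absdiff(a,d["img"]).max(2)
    pts={"pot":[.503,.2,.038]}
cv2.imwrite("pics/e3.png",cv2.convertScaleAbs(np.hstack([cv2.resize(s["img"][110:230,190:310],(400,400),interpolation=cv2.INTER_CUBIC),cv2.resize(t["img"][135:235,100:200],(400,400),interpolation=cv2.INTER_CUBIC)]),alpha=1.5))
st=env.get_state();print(st["contact_force"],st["tcp_pos"],st["gripper_width"])
E
```

```text
time_s: 15.47
tcp_pos: [0.4609, -0.1677, 0.232]
tool_rot: [[0.127, 0.992, -0.011], [0.992, -0.127, 0.006], [0.004, -0.012, -1.0]]
contact_force: [-1.6, -3.6, -1.9]
gripper_width: 0.119
[-1.02973807 -4.20232596 -1.38170745] [ 0.46090261 -0.16772337  0.23199184] 0.12239796468979058
```

View pics/e3.png

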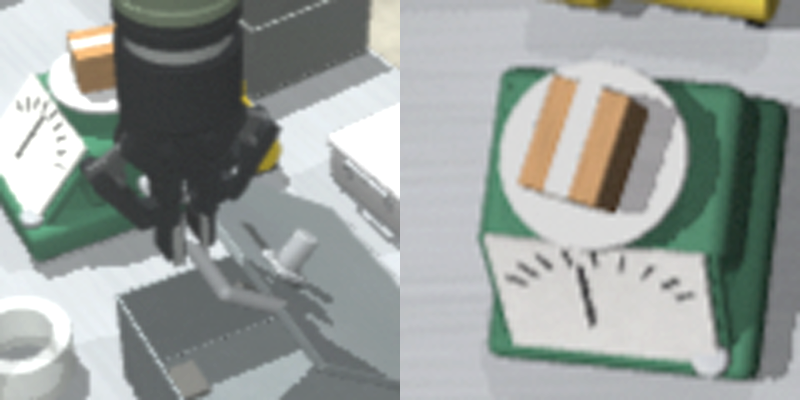

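The lid is held still by its bar (left crop ~200,250) and the carton is flat in mid-pan (right crop ~580,145). Handing in.

```bash
python3 -c "
from workcell import workorder; print(workorder.sign_off())"
```

```text
the job is handed in; nothing more can be done
None
```

I handed the job in at about 15.5 s of the 72 s allowed. The carton is on the scale's pan, and the gripper is holding the lid open at about 0.70 rad (40°). Sign-off gave no verdict.

- **Carton:** it lies flat on the pan. My measurement puts its centre about 4 mm from the pan's centre, and the fingers are clear of it.
- **Tug:** the bar rose 11 mm at about 3 N, past the 7 mm where a caught lid would stop. The lid was free, so I left the bolt alone.
- **Lid:** I followed the handle's arc up with the tool pointing straight down. At the last check the pose was steady and the bar was still gripped (opening 0.12, about 10 mm). The 0.70 rad comes from the height of the bar.
- **Bystanders:** I compared the before and after pictures by eye and saw nothing moved. The arm hid part of the top view, and I did not measure their positions.

**Reading that disagreed with the description:** the fingertips sit about 12–17 mm behind the reported TCP, not 19 mm ahead of it. Because of this, the carton was held by only about its top 5 mm, and my first try at the bar closed on air just above it. I worked out the offset from the side camera, went down 28 mm and then gripped the bar.

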